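# Centre a canvas on a table easel and tip it back to lean

### The arm

A 6-joint arm with a two-finger parallel gripper is mounted at the origin on the work surface. World frame = base frame: x ahead of the robot, y to its left, z up, the work surface at z = 0. Lengths are in mm, angles in rad, forces in N, time in s.
With the tool pointing down it reaches from about 400 to 825 mm from the base axis. Payload 7 kg.
Tool frame: the origin (TCP) lies at the very end of the fingers, on their centre line; the grasp point (between the pads) lies 19 mm behind it; z points along the fingers, y is the direction in which the jaws open and shut (so a half turn about z gives the same grasp; the last joint's range is limited). The gripper opens to 88 mm and grips with 3 to 60 N. Pads are 19 mm wide; open, the fingers measure 130 mm over their backs; the gripper's body (78 mm by 193 mm) begins 47 mm behind the grasp point.
Start: joints at [-0.989, 0.359, 0.012, 0, -1.224, -0.288], TCP at [195.448, -646.061, 226.561] pointing down, gripper open.
Joint ranges: [-3.07, 3.07], [-1.43, 2.12], [-1.02, 1.25], [-3.03, 1.67], [-3.05, -0], [-3.03, 3.03]. Speed limits (rad/s): [2.39, 2.39, 3.01, 3.14, 3.14, 3.14].

### API

Orientations are given as a unit quaternion [x, y, z, w].
In Python, from plant import bot gives the robot as it stands. Calls block until the motion is done:
- bot.move_ptp(position, orientation): joint-space move of the TCP to a pose.
- bot.line_to(position, velocity=150, ori=None): straight line of the TCP; ori=None keeps the orientation; velocity is the mean speed in mm/s.
- bot.move_joints(angles): joint-space move.
- bot.move_gripper(opening, force=None): finger opening in mm; force is the grip in N (None keeps the last); returns when the fingers have stopped.
- bot.pause(seconds).
- bot.solve_ik(position, orientation): joint angles nearest the present ones, or None.
- bot.read_state(): the state.
- bot.camera(name): name is "scene" or "top"; returns the picture (384x512x3 uint8, red, green, blue); there is no depth.
- bot.get_calibration(name): a dict with "fx", "fy", "cx", "cy" (pixels), "view" (4x4, takes a point from world to camera coordinates). Camera axes: x right, y up, looking along -z (the intrinsics and any distortion apply to the point x, -y, -z); pixel columns grow to the right and rows downward; lengths in mm; the calibration is good to about 2 mm. A picture is of the moment at which its call begins. get_calibration takes no time and is no camera call.
A pose or a line that the arm cannot do raises bot.Unreachable and nothing moves.
- bot.close_job(): hands the job in, once; it reports no verdict.
The state is a dict: "t": time; "joint_pos": joint angles; "qvel": joint speeds; "tau": joint torques, N m; "tcp_pos": TCP position; "eef_rot": TCP orientation; "contact_force": force on the tool from outside, world axes, zero at the start; "moment": the same for the moment, N m; "width": finger opening in mm.
Only numpy, scipy, OpenCV 4.12 (cv2) and the standard library are available. Lean on these libraries where they do the work, as an engineer would, in place of code of your own. Each camera call takes 0.05 s, during which the arm holds its last target. There are 200 camera calls.

### The job

The small canvas stands bolt upright on the ledge of the table easel, usually off to one side. Push it along the ledge until it is centred on the easel's middle post, and gently push it so that it tips back and stays leaning against the easel, its lower edge still in the ledge. Only push it, do not lift it, and leave the brush jar, the bottle and the paint jar where they are.

Things in the scene. Friction and masses are not known exactly. Their poses are not given: they have to be found in the camera images.
- easel: Wooden table easel, fixed to the table. Origin on the table under the middle of its ledge; z up, y along the ledge, +x the way the canvas must lean (away from the robot). Ledge 360 mm long, top 40 mm above the table, with a channel 35 mm wide (x -17.5 to 17.5 mm), a front lip 10 mm thick and 10 mm high, and leaning slats behind. No part is higher than 205 mm
- easel_ledge (a point): Middle of the easel's channel, on top of the ledge, 40 mm above the table: where the middle of the canvas's underside belongs. The canvas starts up to 75 mm to either side of it
- easel_post (a point): Foot of the easel's middle post, front face, at the channel's rear edge (x 17.5, y 0, z 40 mm in the easel's frame). From that edge three slats rise, leaning 20 degrees back: the middle post, 34 mm wide and 172 mm long, and two at y = -120 and 120 mm, 24 mm wide and 150 mm long
- canvas: Painted canvas on a deep frame: rigid block 30 mm thick (x), 240 mm wide (y), 150 mm high (z), 0.3 to 0.55 kg. Origin at the centre of its underside, painted face to -x (to the robot). Starts upright in the channel, 2.5 mm play in front and behind; lip and slats guide it when a side edge is pushed along the ledge
- canvas_top (a point): Centre of the canvas's top, 150 mm above its origin along its z. A push high on the painted face, by 5 to 12 degrees of tilt, makes the canvas fall back by itself onto the slats, where it leans 20 to 23 degrees from upright
- brush_jar: White jar with brushes, 72 mm wide, 155 mm high, standing loose; origin at the centre of its underside
- water_bottle: Clear water bottle, 66 mm wide, 170 mm high, standing loose; origin at the centre of its underside
- paint_jar: White paint jar with black cap, 60 mm wide, 65 mm high, standing loose; origin at the centre of its underside
Not all that is in view belongs to the job. Leave any yellow look-alike of the canvas alone.

How it is judged:
By the outcome, as a careful person would: the job done as asked, in the order asked, and still so for the second after the job is handed in, with the robot touching nothing.
It also fails if it takes over 46 s, if anything falls off the work surface, if the arm or the gripper's body presses on something with over 40 N, if the wrist force passes 120 N, or if a joint passes its speed limit or range.

## Working session

There is one attempt and no reset: what is moved stays moved. The work goes in short steps, each a Python script; the robot and the scene stay as the last script left them, time stands still between calls to the robot, and variables do not carry over. Pictures are saved under pics/ and viewed, about 8 in all and at most 12, crops included, and the job is handed in when it is done.

```bash
ls; mkdir -p pics
python3 - <<'E'
from plant import bot
import cv2, numpy as np
for n in("scene","top"):
    im=bot.camera(n); cv2.imwrite(f"pics/{n}0.png",cv2.resize(im[:,:,::-1],(768,576),interpolation=cv2.INTER_CUBIC))
    np.save(f"{n}0.npy",im)
    c=bot.get_calibration(n); print({k:(np.round(v,3).tolist() if k=="view" else v) for k,v in c.items()})
s=bot.read_state();print(s["t"],s["eef_rot"])
E
```

```text
pics
{'fx': 382.01146239461576, 'fy': 382.01146239461576, 'cx': 253.8072091155569, 'cy': 189.53343101454422, 'view': [[-0.928, -0.373, -0.001, 401.618], [0.335, -0.835, 0.436, -195.244], [-0.164, 0.404, 0.9, -1296.421], [0.0, 0.0, 0.0, 1.0]]}
{'fx': 411.5107575161414, 'fy': 411.5107575161414, 'cx': 256.07280307592856, 'cy': 188.1783364330387, 'view': [[-0.056, -0.998, 0.0, 12.249], [0.976, -0.055, 0.21, -457.718], [-0.209, 0.012, 0.978, -1358.714], [0.0, 0.0, 0.0, 1.0]]}
0.1 [-1.46316196e-01  9.89237591e-01  7.23366683e-04 -1.91165724e-04]
```

View pics/scene0.png

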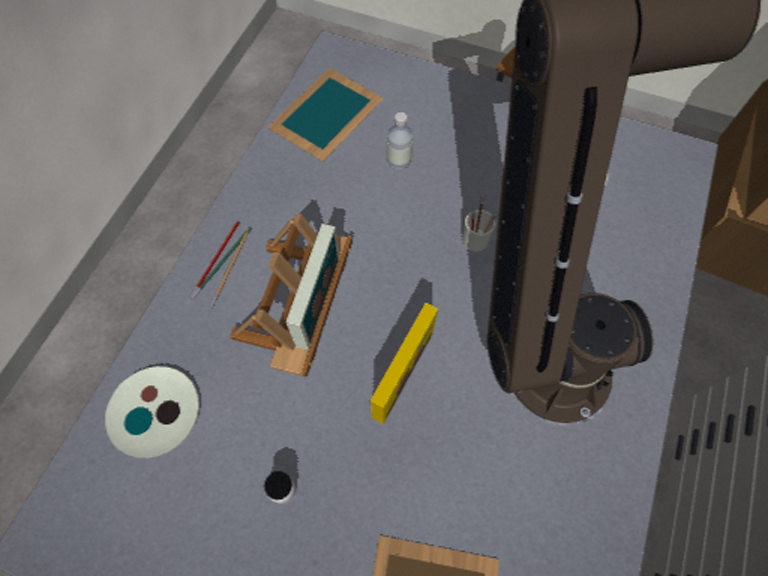

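View pics/top0.png

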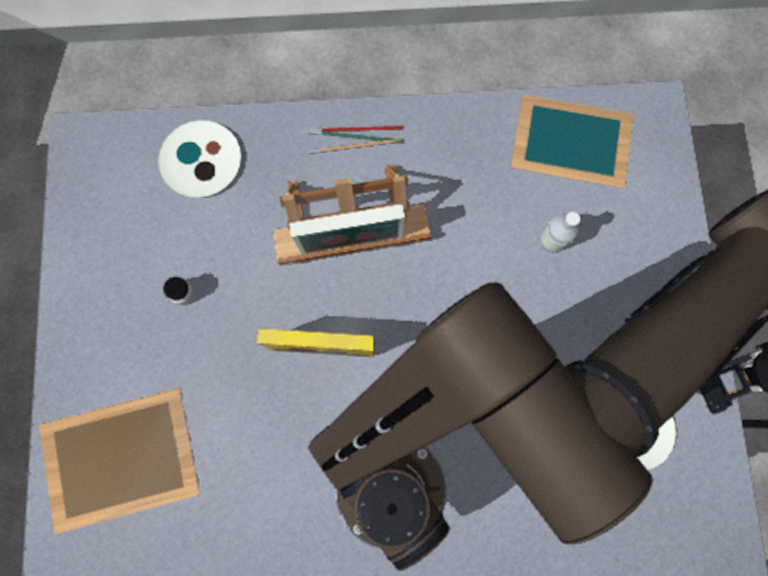

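The scene picture shows the easel at about (295,300) with the white-edged canvas, and the yellow look-alike at (405,360). In the top picture the canvas's white top runs from (293,215) to (404,212), the ledge spans columns 275–430, and the middle post is near (345,195). The yellow block at (315,342) stands free on the table and the framed panels at (575,140) and (120,460) lie flat. The only candidate in the ledge is the white-edged one, and I'll confirm it in an enlarged crop.

```bash
cat > h.py <<'E'
import numpy as np, cv2
from plant import bot
def ray(n,uv,z):
    c=bot.get_calibration(n);V=np.array(c["view"]);R,t=V[:3,:3],V[:3,3]
    o=-R.T@t; d=R.T@np.array([(uv[0]-c["cx"])/c["fx"],-(uv[1]-c["cy"])/c["fy"],-1.])
    return o+d*(z-o[2])/d[2]
def proj(n,p):
    c=bot.get_calibration(n);V=np.array(c["view"]);q=V[:3,:3]@np.array(p)+V[:3,3]
    return np.array([c["cx"]+c["fx"]*q[0]/-q[2],c["cy"]+c["fy"]*-q[1]/-q[2]])
def canvas_top(im):
    """mask of bright white strip in the top view near the easel"""
    m=(im.min(2)>150).astype(np.uint8); m[:,:170]=0;m[:,300:]=0;m[:105]=0;m[180:]=0
    cs,_=cv2.findContours(m,cv2.RETR_EXTERNAL,cv2.CHAIN_APPROX_NONE)
    return max(cs,key=cv2.contourArea)
E
python3 - <<'E'
from h import *
im=np.load("top0.npy")
b=im[100:185,172:300,::-1]; cv2.imwrite("pics/crop1.png",cv2.resize(b,None,fx=6,fy=6,interpolation=cv2.INTER_CUBIC))
c=canvas_top(im); r=cv2.minAreaRect(c); print(r, [ray("top",p,190).round(1).tolist() for p in cv2.boxPoints(r)],ray("top",r[0],190))
hsv=cv2.cvtColor(im,cv2.COLOR_RGB2HSV)
w=((hsv[...,0]<20)&(hsv[...,1]>90)&(hsv[...,2]>60)).astype(np.uint8);w[:, :172]=0;w[:,300:]=0;w[:100]=0;w[185:]=0
ys,xs=np.nonzero(w);print(xs.min(),xs.max(),ys.min(),ys.max())
cv2.imwrite("pics/mask1.png",w*255)
# lower ledge edge
cols=np.arange(186,286,6);print([(int(x),int(np.nonzero(w[:,x])[0].max())) for x in cols if w[:,x].any()])
E
```

```text
((234.5, 150.0), (129.0, 58.0), 0.0) [[471.2, 251.4, 190.0], [660.9, 249.0, 190.0], [637.8, -160.4, 190.0], [448.8, -145.6, 190.0]] [553.23231296  48.67036314 190.        ]
183 286 100 174
[(186, 174), (192, 174), (198, 172), (204, 172), (210, 171), (216, 171), (222, 169), (228, 168), (234, 167), (240, 166), (246, 165), (252, 163), (258, 162), (264, 161), (270, 162), (276, 160), (282, 159)]
```

View pics/crop1.png

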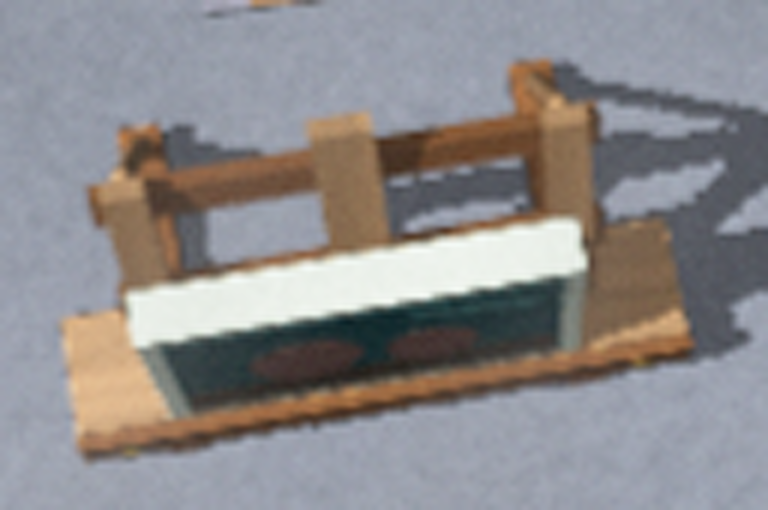

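Crop confirms the target: a white-edged canvas with a dark painted face stands in the ledge, its top corners near crop (127,295), (580,218), (587,268) and (135,347). The middle post top is at (340,118), and the ledge's rear corners are at (62,320) and (668,225).

Run:
```python
from h import *
f=lambda u,v,z:ray("top",((u+.5)/6+172-.5,(v+.5)/6+100-.5),z)
P=dict(cBL=(127,293,190),cBR=(581,217,190),cFR=(587,268,190),cFL=(135,347,190),
 lBL=(62,320,40),lBR=(668,224,40),lipL=(80,435,50),lipR=(692,338,50),
 postL=(308,119,201.6),postR=(370,114,201.6),sLl=(103,180,181),sLr=(148,180,181),sRl=(541,108,181),sRr=(591,104,181))
Q={k:f(*v) for k,v in P.items()}
for k,v in Q.items(): print(k,v.round(1))
for a,b in(("cBL","cBR"),("cFL","cFR"),("lBL","lBR"),("lipL","lipR"),("sLl","sRr")):
    d=Q[a]-Q[b];print(a,b,np.linalg.norm(d).round(1),"yawdeg",np.degrees(np.arctan2(-d[0],d[1])).round(2),"mid",((Q[a]+Q[b])/2).round(1))
# easel fit (known model points)
M={"lBL":(None,180),"lipL":(-27.5,180),"lipR":(-27.5,-180),"postL":(76.3,17),"postR":(76.3,-17),"sLl":(68.8,132),"sLr":(68.8,108),"sRl":(68.8,-108),"sRr":(68.8,-132)}
ks=[k for k in M if M[k][0] is not None]
A=np.array([M[k] for k in ks]);B=np.array([Q[k][:2] for k in ks])
a,b=A-A.mean(0),B-B.mean(0);th=np.arctan2((a[:,0]*b[:,1]-a[:,1]*b[:,0]).sum(),(a*b).sum())
R=np.array([[np.cos(th),-np.sin(th)],[np.sin(th),np.cos(th)]]);t=B.mean(0)-R@A.mean(0)
print("easel yaw",np.degrees(th),"origin",t);print((B-A@R.T-t).round(1))
for k in Q: print(k,(R.T@(Q[k][:2]-t)).round(1))
# objects
im=np.load("top0.npy");print("paintjar",ray("top",(177/1.5,289/1.5),65).round(0),"bottle cap",ray("top",(573/1.5,219/1.5),170).round(0),"yellow",ray("top",(315/1.5,338/1.5),150).round(0))
print("brush jar base (scene)",ray("scene",(479/1.5,232/1.5),70).round(0))
print("yellow ends",ray("top",(258/1.5,338/1.5),100).round(),ray("top",(374/1.5,345/1.5),100).round())
```

```text
cBL [565.8 179.  190. ]
cBR [594.1 -60.3 190. ]
cFR [565.9 -61.6 190. ]
cFL [536.2 175.6 190. ]
lBL [600.4 238.7  40. ]
lBR [ 639.2 -118.9   40. ]
lipL [527.8 228.   50. ]
lipR [ 565.8 -127.    50. ]
postL [652.1  80.1 201.6]
postR [653.1  47.5 201.6]
sLl [632.1 191.5 181. ]
sLr [630.8 167.7 181. ]
sRl [659.6 -43.2 181. ]
sRr [660.3 -70.1 181. ]
cBL cBR 241.0 yawdeg 6.74 mid [579.9  59.4 190. ]
cFL cFR 239.1 yawdeg 7.12 mid [551.1  57.  190. ]
lBL lBR 359.7 yawdeg 6.2 mid [619.8  59.9  40. ]
lipL lipR 357.0 yawdeg 6.11 mid [546.8  50.5  50. ]
sLl sRr 263.1 yawdeg 6.15 mid [646.2  60.7 181. ]
easel yaw 6.4422159729744495 origin [576.39813488  54.07967444]
[[-1.1 -1.9]
 [-3.5  0.8]
 [ 1.8  0.6]
 [-1.1  1.7]
 [ 2.2 -1.4]
 [-1.8 -1.5]
 [ 2.7  2.3]
 [ 0.8 -0.7]]
cBL [  3.5 125.4]
cBR [   4.7 -115.6]
cFR [ -23.4 -113.8]
cFL [-26.3 125.2]
lBL [ 44.5 180.8]
lBR [  43.  -178.9]
lipL [-28.8 178.2]
lipR [ -30.9 -178.8]
postL [78.2 17.4]
postR [ 75.5 -15.2]
sLl [ 70.8 130.3]
sLr [ 66.8 106.8]
sRl [  71.7 -106. ]
sRr [  69.5 -132.8]
paintjar [465. 452.  65.] bottle cap [ 546. -421.  170.] yellow [326. 137. 150.]
brush jar base (scene) [ 274. -238.   70.]
yellow ends [339. 265. 100.] [310.  16. 100.]
```

```bash
cat >> h.py <<'E'
TH=np.radians(6.4); E0=np.array([576.4,54.1,0.])
RE=np.array([[np.cos(TH),-np.sin(TH),0],[np.sin(TH),np.cos(TH),0],[0,0,1]])
W=lambda p:RE@np.array(p,float)+E0      # easel -> world
L=lambda p:RE.T@(np.array(p,float)-E0)  # world -> easel
E
python3 - <<'E'
from h import *
out=[]
for n,(x0,x1,y0,y1) in dict(top=(172,300,100,185),scene=(145,245,130,258)).items():
    im=np.load(n+"0.npy")[y0:y1,x0:x1,::-1]; s=5 if n=="top" else 4
    im=cv2.resize(im,None,fx=s,fy=s,interpolation=cv2.INTER_CUBIC)
    P=lambda p:tuple(int(v) for v in ((proj(n,W(p))-(x0,y0)+.5)*s))
    def poly(pts,c): cv2.polylines(im,[np.array([P(p) for p in pts])],True,c,1)
    poly([(a,b,190) for a,b in((-15,-115),(15,-115),(15,125),(-15,125))],(0,0,255))
    poly([(-27.5,-180,50),(-17.5,-180,50),(-17.5,180,50),(-27.5,180,50)],(0,255,0))
    for c,w,l in((0,17,172),(120,12,150),(-120,12,150)):
        x,z=17.5+l*np.sin(np.radians(20)),40+l*np.cos(np.radians(20))
        poly([(17.5,c-w,40),(x,c-w,z),(x,c+w,z),(17.5,c+w,40)],(255,0,255))
    out.append(im)
h=max(i.shape[0] for i in out)
o=np.hstack([cv2.copyMakeBorder(i,0,h-i.shape[0],0,0,cv2.BORDER_CONSTANT) for i in out])
o=cv2.resize(o,None,fx=.77,fy=.77) if o.shape[1]>800 else o;print(o.shape);cv2.imwrite("pics/ov.png",o)
E
```

```text
(394, 801, 3)
```

View pics/ov.png

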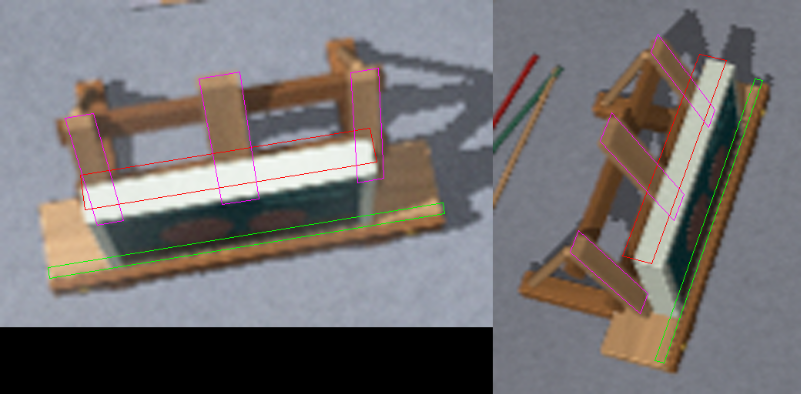

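The slats and lip overlay agree in both views, but the canvas sits about 10 mm in front of the drawn outline. The edges I picked were the slats' rear top edges and the lip's inner edge, so the easel origin is about 10 mm nearer in x. The canvas is then centred in the channel and about +5 mm off in y. I'll shift the frame and push the +y edge, sensing contact.

```bash
cat >> h.py <<'E'
from scipy.spatial.transform import Rotation as Ro
E0=np.array([566.5,53.0,0.])
def quat():
    y=RE[:,1]; qs=[]
    for s in(1,-1):
        z=np.array([0,0,-1.]);yy=s*y;q=Ro.from_matrix(np.c_[np.cross(yy,z),yy,z]).as_quat()
        j=bot.solve_ik(W((0,150,300)),q)
        if j is not None: qs.append((np.abs(np.array(j)-bot.read_state()["joint_pos"]).max(),q))
    return min(qs,key=lambda a:a[0])[1]
def F(): 
    return RE.T@np.array(bot.read_state()["contact_force"])
E
python3 - <<'E'
from h import *
q=quat()
s=bot.read_state();p=np.array(s["tcp_pos"]);bot.line_to(p+[0,0,80],200)
bot.move_gripper(0,10)
bot.move_ptp(W((0,165,300)),q); np.save("q.npy",q)
bot.line_to(W((0,165,135)),150)
s=bot.read_state();print(s["t"],L(s["tcp_pos"]).round(1),s["width"],F().round(2))
im=bot.camera("top");im2=bot.camera("scene")
o=np.hstack([cv2.resize(im[90:190,160:300],(560,400)),cv2.resize(im2[110:260,140:230],(240,400))])
cv2.imwrite("pics/a.png",o[:,:,::-1])
E
```

```text
6.5833 [  0.6 165.2 135.9] 0.5835140846693416 [ 0.41 -0.3   0.72]
```

View pics/a.png

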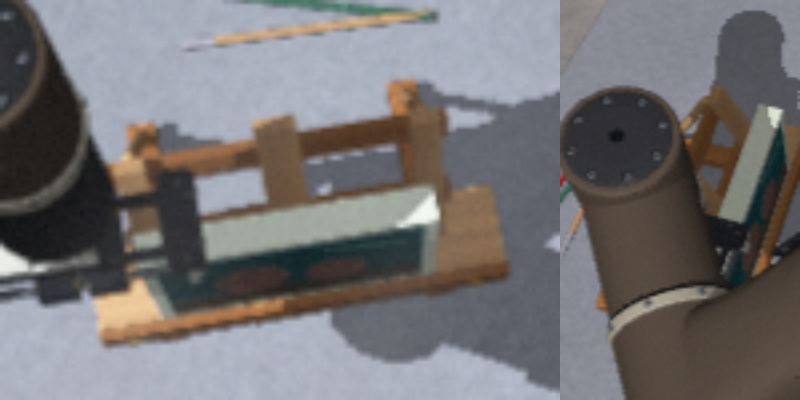

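The gripper stands beside the canvas's +y edge (crop about (150,240)), with its crossbar above the canvas top and no contact. Next I approach in small steps.

Run:
```python
from h import *
f0=F();y=165.;c=None;k=0
bot.line_to(W((0,153,135)),60);y=153
while y>138:
    y-=1;bot.line_to(W((0,y,135)),30);d=(F()-f0)
    if abs(d[1])>0.8 or y<150 and y%4==0: print(y,d.round(2))
    if d[1]>1.0: c=y;break
s=bot.read_state();print(c,L(s["tcp_pos"]).round(1),s["t"])
```

```text
151 [ 0.06  1.1  -0.97]
151 [ -0. 151. 135.] 7.5333
```

Run:
```python
from h import *
bot.pause(.1);print(F().round(2))
y=151
while y>143:
    y-=1;bot.line_to(W((0,y,135)),25);print(y,F().round(2))
    if F()[1]>8:break
```

```text
[ 0.29 -0.56  0.16]
150 [-0.41 -0.29 -0.16]
149 [0.96 0.45 0.31]
148 [ 0.01  2.6  -0.28]
147 [ 0.53  1.91 -0.18]
146 [-0.33  0.86  0.45]
145 [-0.99  0.81  0.05]
144 [1.53 1.14 0.12]
143 [0.84 2.16 0.62]
```

Run:
```python
from h import *
bot.line_to(W((0,165,135)),100);bot.line_to(W((0,165,230)),200);bot.line_to(W((0,330,260)),250)
im=bot.camera("top");np.save("top1.npy",im);print(bot.read_state()["t"])
cv2.imwrite("pics/b.png",cv2.resize(im[100:185,172:300,::-1],None,fx=6,fy=6,interpolation=cv2.INTER_CUBIC))
```

```text
11.4917
```

View pics/b.png

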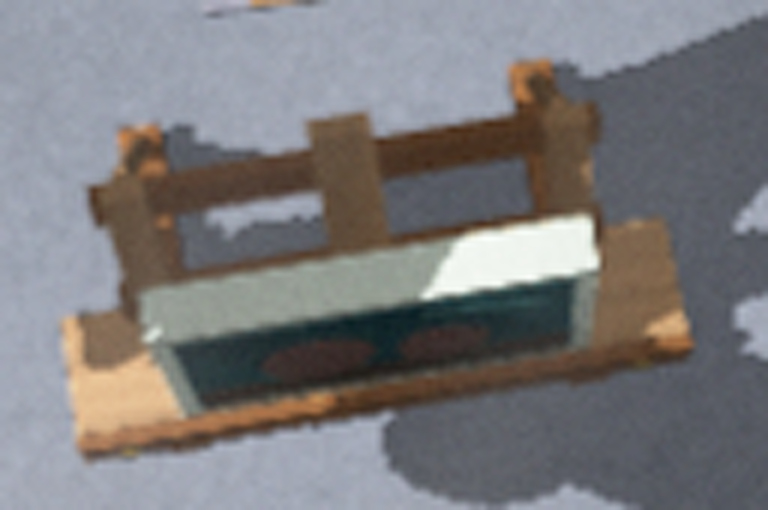

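Canvas top corners are now at crop (139,290), (591,213), (599,268) and (147,343), still upright; I'll turn those into an offset. Then move to the front and tip it.

Run:
```python
from h import *
f=lambda u,v,z:ray("top",((u+.5)/6+172-.5,(v+.5)/6+100-.5),z)
C=[L(f(u,v,190)) for u,v in((139,290),(591,213),(599,268),(147,343))]
print("canvas mid",np.mean(C,0).round(1),"post mid",((L(f(308,119,198))+L(f(370,114,198)))/2).round(1),"ledge",((L(f(62,320,40))+L(f(668,224,40)))/2).round(1))
bot.line_to(W((-75,0,260)),250);bot.line_to(W((-75,0,160)),150);bot.line_to(W((-32,0,160)),80)
bot.pause(.1);f0=F();x=-32.;pk=0;hit=None
while x<6:
    x+=1;bot.line_to(W((x,0,160)),30);d=F()-f0;print(int(x),d[0].round(1),end="; ")
s=bot.read_state();print(s["t"],L(s["tcp_pos"]).round(1))
im=bot.camera("top");im2=bot.camera("scene")
o=np.hstack([cv2.resize(im[90:190,160:300],(560,400)),cv2.resize(im2[110:260,140:230],(240,400))])
cv2.imwrite("pics/c.png",o[:,:,::-1])
```

```text
canvas mid [  0.   -0.9 190. ] post mid [ 88.2   1.2 198. ] ledge [53.7  0.9 40. ]
-31 -0.6; -30 -0.7; -29 0.3; -28 0.8; -27 -0.7; -26 -0.7; -25 -1.1; -24 -0.2; -23 -0.6; -22 0.1; -21 -1.0; -20 -1.4; -19 -0.9; -18 -0.6; -17 0.3; -16 0.2; -15 -0.4; -14 0.1; -13 -0.8; -12 -0.5; -11 -1.1; -10 -0.4; -9 0.4; -8 -1.5; -7 -0.2; -6 -0.4; -5 -0.4; -4 -0.6; -3 -0.7; -2 -0.2; -1 -1.1; 0 -0.5; 1 -0.1; 2 -0.5; 3 0.2; 4 0.2; 5 0.7; 6 0.1; 24.1 [  6.  -0. 160.]
```

View pics/c.png

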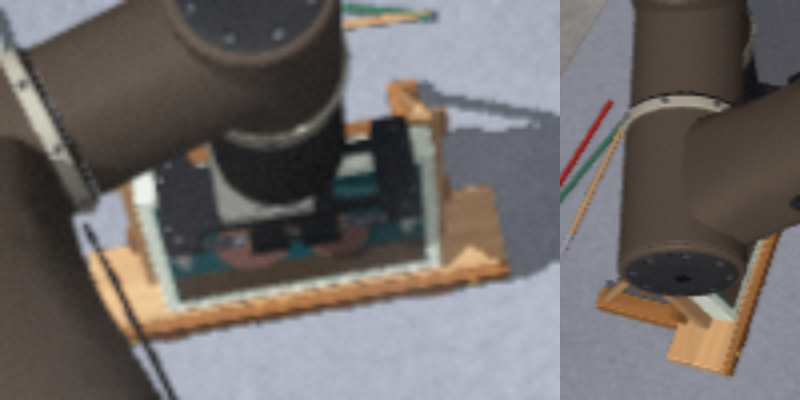

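It appears tipped back: the painted face is now fully visible in the top view. I'll retreat and check.

Run:
```python
from h import *
bot.line_to(W((-75,0,160)),150);bot.line_to(W((-75,0,270)),200);bot.line_to(W((-75,330,270)),250)
im=bot.camera("top");im2=bot.camera("scene");np.save("top2.npy",im);print(bot.read_state()["t"])
o=np.hstack([cv2.resize(im[100:185,172:300],(602,400),interpolation=cv2.INTER_CUBIC),cv2.resize(im2[110:260,140:215],(198,400))])
cv2.imwrite("pics/d.png",o[:,:,::-1])
cv2.imwrite("pics/e.png",im[:,:,::-1])
```

```text
27.1583
```

View pics/d.png

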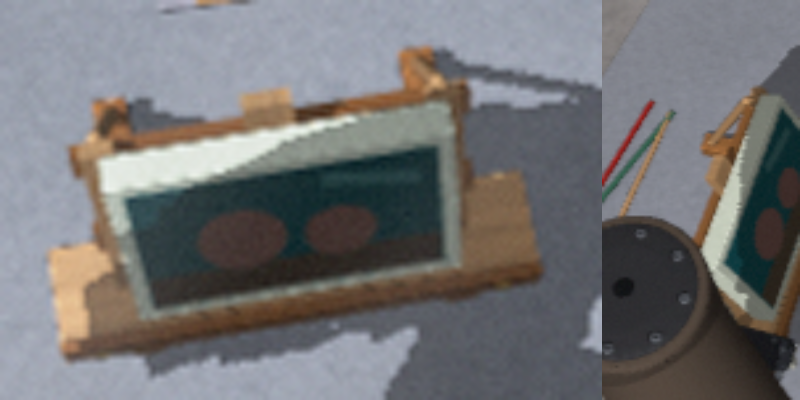

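View pics/e.png

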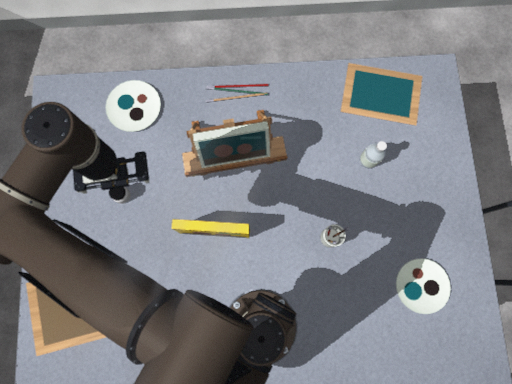

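Run:
```python
from h import *
s=602/128
f=lambda u,v,z:L(ray("top",((u+.5)/s+172-.5,(v+.5)/s+100-.5),z)).round(1)
print("rear top (exp x71)",f(98,158,180),f(455,99,180),"bottom front",f(148,318,50),f(460,266,50))
print("post top",f(243,93,198),f(293,88,198),"ledge",f(48,251,40),f(523,174,40))
```

```text
rear top (exp x71) [ 67.1 120.5 180. ] [  68.3 -125.2  180. ] bottom front [-12.3 114.1  50. ] [ -11.5 -118.7   50. ]
post top [ 89.5  16.3 198. ] [ 87.4 -17.3 198. ] ledge [ 54.2 181.2  40. ] [  54.3 -178.8   40. ]
```

```bash
python3 -c "
from plant import bot
bot.close_job()"
```

```text
the job is handed in; nothing more can be done
```

I pushed the canvas about 6 mm along the ledge to the middle post, then tipped it back with a slow push high on the painted face. It fell onto the slats and stayed there. I handed the job in at about 27 s of the 46 s allowed, with the arm clear of everything.

**Last checks, from the top camera:**
- **Lean:** the canvas's rear top edge is at x of about 68 mm in the easel's frame. Resting on the slats at 21 degrees it should be at about 71 mm. Its lower edge is still in the channel behind the lip.
- **Centring:** the canvas's middle measures about 2 to 3 mm to the −y side of the post. Before tipping, I measured 1 to 2 mm. Both are near the camera's accuracy of about 2 mm, so I did not push it again.
- **Other objects:** the bottle and paint jar look to be where they started. The brush jar was mostly behind the arm in the first top picture, so I could not compare it closely there. The arm did not come near any of them at their height.

**Disagreements:**
- **Easel position:** my first estimate was about 10 mm off in x, because I had picked the slats' rear edges and the lip's inner edge. I fixed that before pushing.
- **Force reading:** the wrist force during the tipping push stayed within noise, about 1.5 N. The pictures are therefore the only evidence that the canvas tipped.

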